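# Find the release notch in the drawer case's edge and press the key

### The job

Open the drawer of the plywood case by its hidden release: run a closed fingertip along the front top edge of the case until you find the notch, then press the key inside the notch all the way down so that the drawer pops out, and take the hand away. Do not push or pull the drawer or its knob, and leave the bowls, bottles and pots where they stand.

Things in the scene. Friction and masses are not known exactly. Their poses are not given: they have to be found in the camera images.
- case: plywood case with one shallow drawer, fixed to the table: 220 mm deep (x), 380 mm wide (y), 90 mm high (z). Origin: centre of its underside; its -x side, with the drawer, is the front. A rail 44 mm deep runs along the front top edge, level with the case top within 1 mm. The rail has one finger notch cut across it, in front of the top panel, open to the front and above
- edge (a point): middle of the rail's top face: halfway along the edge, 22 mm behind the front face, 90 mm high; axes as the case's. The notch: 56 mm long (y), 44 mm deep (x), straight side walls, floor 24 mm below the rail's top. Its middle lies up to 52 mm to either side of this point, along y; where is not told: look or feel for it. Elsewhere the rail is solid
- key (a joint): travel of the release key in m: 0 up, 0.010 fully down. The key is an aluminium block, 50 (y) x 38 (x) mm, in the middle of the notch; its flat top is 10 mm below the rail's top when up, 20 mm when down. It goes straight down against about 5 to 6 N of steady friction, and stays where it is left: no spring
- drawer (a joint): how far the drawer stands out in m: 0 shut, 0.030 released. The key's mechanism pushes it out 3 mm for each mm of key travel. Drawer front 346 mm wide, from 13 to 50 mm high, with a steel knob at its middle, 26 mm across, centre 31 mm high, standing 26 mm out
- bowl_on_case: unfired grey scalloped bowl, 104 mm across, 36 mm high, upside down on top of the case behind the front edge; origin: centre of its underside; loose, to be left alone
- brush_pot: white pot with brushes, 72 mm across the rim, about 120 mm high with the brushes, standing on top of the case near a back corner; origin: centre of its underside; loose, to be left alone
- glaze_bottle: grey plastic glaze bottle, 54 mm across, 130 mm high, on the table beside the left end of the case; origin: centre of its underside; loose, to be left alone
- glaze_jar: white jar with a grey lid, 64 mm across, 75 mm high, on the table beside the right end of the case; origin: centre of its underside; loose, to be left alone
- terracotta_bowl: terracotta scalloped bowl, 120 mm across, 44 mm high, upside down on the table; origin: centre of its underside; loose, to be left alone
- plaster_bowl: pale plaster scalloped bowl, 120 mm across, 44 mm high, upside down on the table; origin: centre of its underside; loose, to be left alone
- slip_bowl: white open bowl, 110 mm across, 50 mm high, on the table to the left of the case; origin: centre of its underside; loose, to be left alone

How it is judged (in metres and radians):
On the way:
1. the key goes down under a fingertip (past half its travel while the fingers touch something) (value of joint key above 0.005 m and contact force between the fingers and anything else above 0.5 N), for 0.02 s.
At the end, for the whole second after the job is handed in: The key is at least 8 mm down (of 10), the drawer stands at least 23 mm out (of 30), no bowl, bottle or pot has moved 20 mm or more (value of joint key above 0.008 m and value of joint drawer above 0.023 m and distance of each of bowl_on_case, brush_pot, glaze_bottle, glaze_jar, terracotta_bowl, plaster_bowl, slip_bowl from where it was at the start of the episode below 0.02 m); the robot touches nothing.
It fails at once if the drawer or its knob is pushed or pulled (over 2 N) by the robot (contact force between any of the fingers, the arm and drawer above 2 N).
It fails at once if a bowl, bottle or pot is moved, carried or lifted 20 mm or more (distance of any of bowl_on_case, brush_pot, glaze_bottle, glaze_jar, terracotta_bowl, plaster_bowl, slip_bowl from where it was at the start of the episode above 0.02 m).
It also fails if it takes over 54 s, if anything falls off the work surface, if the arm or the gripper's body presses on something with over 40 N, if the wrist force passes 120 N, or if a joint passes its speed limit or range.

### The arm

A 7-joint arm with a two-finger parallel gripper is mounted at the origin on the work surface. World frame = base frame: x ahead of the robot, y to its left, z up, the work surface at z = 0. Lengths are in mm, angles in rad, forces in N, time in s.
With the tool pointing down it reaches from about 375 to 925 mm from the base axis. Payload 3.1 kg.
Tool frame: the origin (TCP) lies at the very end of the fingers, on their centre line; the grasp point (between the pads) lies 19 mm behind it; z points along the fingers, y is the line along which they close (so a half turn about z gives the same grasp; the last joint's range is limited). The gripper opens to 85 mm and grips with 20 to 120 N. Pads are 22 mm wide; open, the fingers measure 114 mm over their backs; the gripper's body (76 mm by 85 mm) begins 54 mm behind the grasp point. The pads swing forward as they close: fully open they stand 13 mm farther back than shut.
Start: joints at [1.024, 0.383, 0.044, 1.598, -0.018, 1.161, -0.05], TCP at [282.044, -585.622, 191.769] pointing down, gripper open.
Joint ranges: [-2.61, 2.61], [-0.41, 2.15], [-1.48, 1.57], [0, 2.5], [-1.57, 4.71], [0.05, 1.97], [-2.85, 2.85]. Speed limits (rad/s): [2.79, 2.79, 3.14, 3.14, 3.14, 3.14, 3.14].

### API

Orientations are given as a unit quaternion [x, y, z, w].
In Python, from workcell import observe, snapshot, hand_in gives the robot as it stands.
- The arm moves only by the shell command python3 -m inch 'ROWS' [OPENING] [FORCE]. ROWS is a JSON list of rows, 1 to 12 of them, each an object with the fields tx, ty, tz (the shift in mm), rx, ry, rz (a rotation vector in rad); a field left out counts as zero; each row is the pose to reach, as a shift and turn from the pose commanded when the command began, along the tool's axes at that moment; what a row does not reach only later rows make up. A row lasts 1/10 s, in which the tool goes at most 50 mm and 0.15 rad, less where a joint would pass 70% of its speed; a pose out of reach is approached as far as the arm can. OPENING is the finger opening in mm, set as the command begins (- or left out keeps the last). The fingers move at their own pace and stop on an object; FORCE is the grip in N (left out, the last holds). Time passes only in rows, so rows that do not move let the fingers close. It prints the time, the measured TCP pose, the force, the opening and the grip force at its end. Input that does not fit is refused with a message, and nothing moves.
- observe(): the state, without advancing time (a new reading comes with each control period).
- snapshot(name): name is "side" or "top" or "wrist"; returns a dict with "frame" (480x640x3 uint8, red, green, blue), "z_map" (480x640 float32, mm along the optical axis (not along the pixel's ray), 0 where there is no reading), "fov_y" (degrees; the focal length in pixels is half the picture's height over the tangent of half this angle, whatever the lens; pixels are square), "cx", "cy" (the principal point, pixels), "rvec" (rotation vector, rad) and "tvec" (3), from world to camera coordinates, as OpenCV has them; the wrist camera has in their place "T_tool_cam" (4x4, takes a point from camera to tool coordinates, whose origin is the TCP and whose axes are the flange's). Camera axes: x right, y down, z forward; pixel columns grow to the right and rows downward; lengths in mm; the calibration is good to about 2 mm. A picture is of the moment at which its call begins: read the wrist's pose just before it.
- hand_in(): hands the job in; it is judged then, once.
The state is a dict: "clock": time; "q": joint angles; "qd": joint speeds; "joint_efforts": joint torques, N m; "position": TCP position; "tool_rot": TCP orientation; "contact_force": force on the tool from outside, world axes, zero at the start; "ft_torque": the same for the moment, N m; "finger_gap": finger opening in mm; "finger_force": force on a finger pad.
Only numpy, scipy, OpenCV 4.12 (cv2) and the standard library are available. Lean on these libraries where they do the work, as an engineer would, in place of code of your own. Each camera call takes 0.05 s, during which the arm holds its last target. There are 200 camera calls.

## Working session

There is one attempt and no reset: what is moved stays moved. The work goes in short steps, Python scripts to look and compute and a shell command to move; the robot and the scene stay as the last step left them, time stands still between calls to the robot, and variables do not carry over. Pictures are saved under pics/ and viewed, at most 10 in all, crops included, and the job is handed in when it is done.

```bash
mkdir -p pics; cat > h.py <<'E'
import numpy as np, cv2
from workcell import observe, snapshot
from scipy.spatial.transform import Rotation as R
def world(s, u, v):
    f=240/np.tan(np.radians(s["fov_y"])/2)
    z=s["z_map"][v,u]
    pc=np.array([(u-s["cx"])*z/f,(v-s["cy"])*z/f,z])
    return R.from_rotvec(np.ravel(s["rvec"])).inv().apply(pc-np.ravel(s["tvec"]))
E
python3 - <<'E'
from h import *
import pickle
o=observe();print(o)
for n in("top","side"):
    s=snapshot(n);pickle.dump(s,open(n+".pkl","wb"));cv2.imwrite(f"pics/{n}.png",s["frame"][:,:,::-1]);print(n,s["fov_y"],s["cx"],s["cy"],s["rvec"],s["tvec"])
E
```

```text
{'clock': 0.0, 'q': array([ 1.02417444,  0.38381353,  0.04381094,  1.59958331, -0.01792867,
        1.1611676 , -0.04988001]), 'qd': array([ 9.86664648e-04,  7.28641548e-05,  9.19264454e-04,  1.02253176e-03,
        4.04894081e-04, -8.39216326e-04,  8.31105862e-04]), 'joint_efforts': array([ 3.91890808e-04, -4.33461964e+01,  1.02478556e+00, -2.49513298e+01,
        1.05340415e-02,  1.12728871e-02,  2.67235141e-07]), 'position': array([ 281.59963033, -584.68261001,  190.39643811]), 'tool_rot': array([ 9.74912364e-01,  2.22585305e-01, -3.36991251e-04, -1.24515268e-03]), 'contact_force': array([-0.10030059,  0.3503174 ,  0.50707013]), 'ft_torque': array([0.02404683, 0.00154162, 0.00543142]), 'finger_force': 0.0, 'finger_gap': 85.3120965459906}
top 52.968312105588794 326.690159144181 235.86624863767395 [ 2.14902396 -2.21150282  0.07198187] [  36.00148358  485.69214665 1185.90019918]
side 55.612771497369934 321.76469304753095 235.0054622523533 [ 0.22906778 -2.67124471  1.49048226] [ 491.77052162  110.3539766  1116.95232128]
```

View pics/top.png

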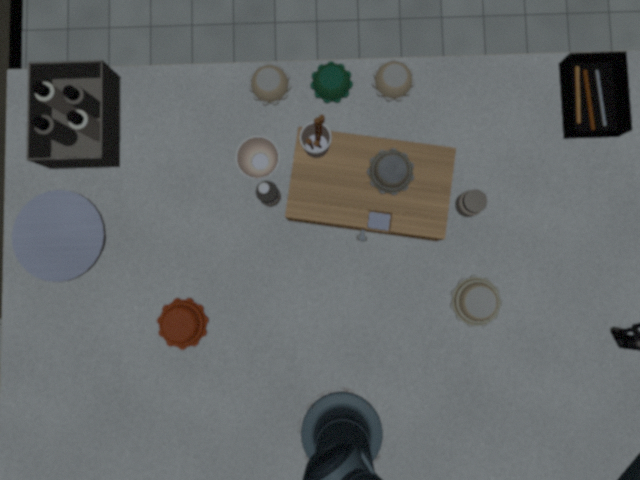

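View pics/side.png

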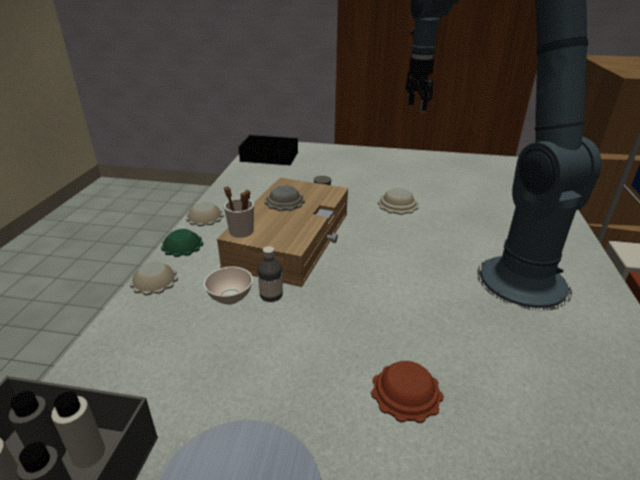

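The top view shows the case, with corners near (298,128), (456,148), (444,240) and (287,218). The grey key sits at about (379,220), the knob at (362,237) and the bowl on the case at (391,171). I'll enlarge this area and measure.

```bash
python3 - <<'E'
from h import *
import pickle
s=pickle.load(open("top.pkl","rb"))
c=s["frame"][115:255,275:475,::-1]
cv2.imwrite("pics/crop.png",cv2.resize(c,None,fx=4,fy=4,interpolation=cv2.INTER_CUBIC))
for n,u,v in[("key",379,220),("keyL",373,220),("keyR",386,221),("railL",355,218),("railR",405,226),("knob",362,237),("bowl",391,171),("FLc",290,214),("FRc",441,235),("BRc",452,151),("plaster",477,300)]:print(n,world(s,u,v).round(1))
E
```

```text
key [ 516.  -103.4   81.4]
keyL [516.5 -89.3  80.1]
keyR [ 512.9 -119.6   83.2]
railL [521.2 -46.1  92.1]
railR [ 499.1 -162.9   90.4]
knob [479.5 -64.4  42.2]
bowl [ 623.1 -130.1  127.8]
FLc [535.9 107.   85.9]
FRc [ 475.8 -247.3   85.9]
BRc [ 674.8 -281.7   89.3]
plaster [ 318.7 -337.1   42. ]
```

View pics/crop.png

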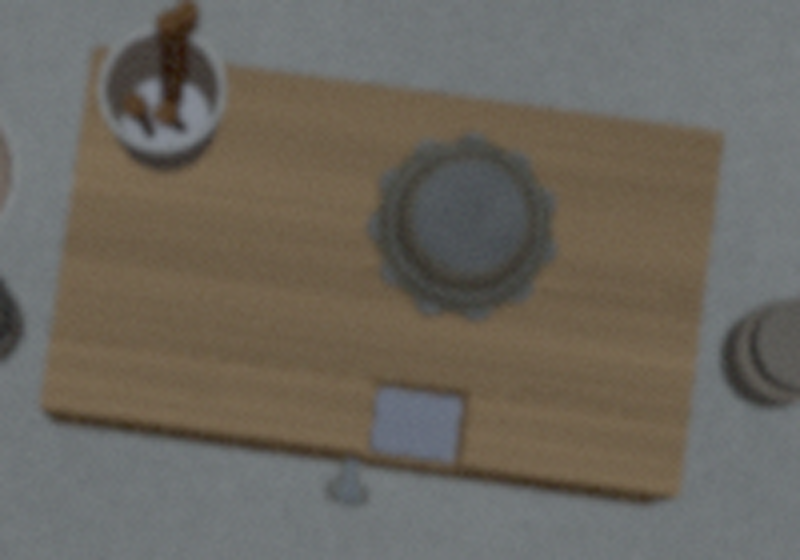

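The key shows as a grey square in the crop, with its centre near (417,425), which is full-image (379.2,221.2). It measures z≈81 against an expected 80, and the rail 90–92 against 90. Next I'll work out the yaw and the move.

```bash
cat >> h.py <<'E'
def plane(s,u,v,z):
    f=240/np.tan(np.radians(s["fov_y"])/2); r=R.from_rotvec(np.ravel(s["rvec"])).inv()
    c=-r.apply(np.ravel(s["tvec"])); d=r.apply([(u-s["cx"])/f,(v-s["cy"])/f,1]); return c+d*(z-c[2])/d[2]
def goto(p,yaw):
    o=observe(); r=R.from_quat(o["tool_rot"]); t=R.from_euler('z',yaw)*R.from_euler('x',np.pi)
    print("pos",o["position"].round(1),"F",o["contact_force"].round(1),"d_tool",r.inv().apply(np.array(p)-o["position"]).round(1),"rv",(r.inv()*t).as_rotvec().round(3))
E
python3 - <<'E'
from h import *
import pickle
s=pickle.load(open("top.pkl","rb"))
P=lambda x,y,z:plane(s,275+x/4-.375,115+y/4-.375,z)
fl,fr,br=P(43,410,90),P(677,496,90),P(722,132,90)
d=fl-fr; yaw=np.arctan2(-d[0],d[1]); print(fl,fr,br,np.linalg.norm(d),np.linalg.norm(br-fr),yaw)
k=np.mean([P(374,388,80),P(464,396,80),P(460,462,80),P(370,455,80)],0)
m=(fl+fr)/2; ex=np.array([np.cos(yaw),np.sin(yaw),0]);ey=np.array([-ex[1],ex[0],0])
print("key",k,"in case: x",(k-m)@ex,"y",(k-m)@ey)
goto([k[0],k[1],190],yaw)
E
```

```text
[528.32836775 117.72775717  90.        ] [ 466.78926739 -252.70526825   90.        ] [ 682.50569893 -289.35778012   90.        ] 375.5099029254609 218.80810191033498 -0.164624005297713
key [ 513.90723829 -103.12050833   80.        ] in case: x 21.966773435726893 y -32.47081045775379
pos [ 281.6 -584.8  190.5] F [-0.5 -0.8  0.2] d_tool [ 418.3 -333.1    1.3] rv [-0.002  0.001  0.613]
```

The case measures 375.5 by 219 mm against 380 by 220, and the key lies 22.0 mm behind the front and 32 mm to the right of the middle. Those agree with the given sizes. I'll close the fingers and move above it.

```bash
python3 -m inch '[{"tx": 38, "ty": -30, "rz": 0.06}, {"tx": 76, "ty": -60, "rz": 0.12}, {"tx": 114, "ty": -91, "rz": 0.18}, {"tx": 152, "ty": -121, "rz": 0.24}, {"tx": 190, "ty": -151, "rz": 0.3}, {"tx": 228, "ty": -181, "rz": 0.36}, {"tx": 266, "ty": -212, "rz": 0.42}, {"tx": 304, "ty": -242, "rz": 0.48}, {"tx": 342, "ty": -272, "rz": 0.54}, {"tx": 380, "ty": -303, "rz": 0.6}, {"tx": 418, "ty": -333, "rz": 0.613}, {"tx": 418, "ty": -333, "rz": 0.613}]' 0 20
python3 -m inch '[{}, {}, {}]'
python3 - <<'E'
from h import *
goto([513.9,-103.1,115],-.1646)
s=snapshot("wrist");cv2.imwrite("pics/w1.png",s["frame"][:,:,::-1]);print(s["T_tool_cam"].round(2),observe()["finger_gap"])
E
```

```text
clock: 1.3
position: [516.9, -94.1, 191.9]
tool_rot: [0.997, -0.075, 0.001, -0.003]
contact_force: [-0.8, 0.5, -0.6]
finger_gap: 0.2
finger_force: 0.0
clock: 1.6
position: [513.2, -106.5, 191.4]
tool_rot: [0.996, -0.084, -0.0, 0.0]
contact_force: [0.1, -0.4, 0.9]
finger_gap: -0.1
finger_force: 0.0
pos [ 513.2 -106.5  191.4] F [ 0.1 -0.4  0.9] d_tool [ 0.2 -3.6 76.4] rv [ 0.001  0.001 -0.003]
[[  -0.     -0.95   -0.32   81.68]
 [   1.     -0.     -0.     -0.51]
 [  -0.     -0.32    0.95 -182.25]
 [   0.      0.      0.      1.  ]] 0.302141236031084
```

View pics/w1.png

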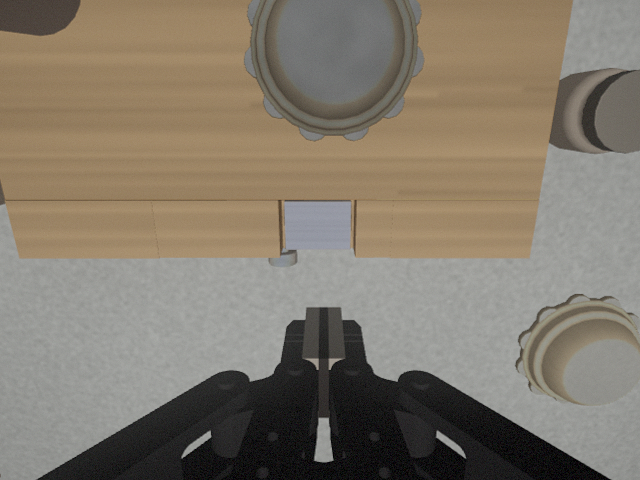

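The wrist view shows the key from (284,200) to (351,250), centre about (318,225), square with the rail. The fingertips are at (323,308) and closed. I'll cross-check the key position with this camera.

```bash
python3 - <<'E'
from h import *
o=observe();s=snapshot("wrist");f=240/np.tan(np.radians(s["fov_y"])/2)
for n,u,v in[("key",318,225),("railL",230,229),("railR",400,229),("knob",284,258)]:
    z=s["z_map"][v,u];pt=s["T_tool_cam"]@[(u-s["cx"])*z/f,(v-s["cy"])*z/f,z,1]
    print(n,pt[:3].round(1),(o["position"]+R.from_quat(o["tool_rot"]).apply(pt[:3])).round(1))
goto([513.9,-103.1,115],-.1646)
E
```

```text
key [ 1.000e-01 -4.400e+00  1.125e+02] [ 514.  -102.1   79. ]
railL [ -0.  -68.5 101.9] [524.7 -39.   89.6]
railR [  0.3  55.2 100.5] [ 504.3 -160.9   91. ]
knob [-39.2 -34.5 147.3] [480.3 -65.9  44.2]
pos [ 513.4 -106.2  191.6] F [0.3 0.3 0.9] d_tool [-0.  -3.1 76.6] rv [ 0.     0.    -0.003]
```

Both cameras put the key at about (514,-102.5). I'll shift 4 mm and go down to about z=95, above the rail.

```bash
python3 -m inch '[{"ty": -4, "tz": 25}, {"ty": -4, "tz": 50}, {"ty": -4, "tz": 75}, {"ty": -4, "tz": 92}, {"ty": -4, "tz": 97}, {"ty": -4, "tz": 97}, {"ty": -4, "tz": 97}]'
python3 -c "
from h import *
goto([514,-102.6,80],-.1646)"
```

```text
clock: 2.4
position: [515.7, -100.8, 95.8]
tool_rot: [0.997, -0.082, 0.001, 0.0]
contact_force: [0.1, -0.2, -0.1]
finger_gap: -0.1
finger_force: 0.0
pos [ 515.7 -100.8   95.8] F [ 0.1 -0.2 -0.1] d_tool [-1.4  2.  15.8] rv [ 0.    -0.002 -0.   ]
```

```bash
python3 -m inch '[{"tx": -1, "ty": 1, "tz": 4}, {"tx": -1, "ty": 1, "tz": 8}, {"tx": -1, "ty": 1, "tz": 11}, {"tx": -1, "ty": 1, "tz": 14}, {"tx": -1, "ty": 1, "tz": 17}, {"tx": -1, "ty": 1, "tz": 18}, {"tx": -1, "ty": 1, "tz": 18}]'
python3 -m inch '[{"tz": 2}, {"tz": 4}, {"tz": 6}, {"tz": 6}, {"tz": 6}]'
```

```text
clock: 3.1
position: [513.4, -101.0, 76.5]
tool_rot: [0.997, -0.082, -0.0, -0.0]
contact_force: [0.5, -0.0, 0.4]
finger_gap: 0.1
finger_force: 0.0
clock: 3.6
position: [513.6, -101.1, 70.7]
tool_rot: [0.997, -0.082, -0.0, -0.0]
contact_force: [-0.5, -0.7, 0.3]
finger_gap: -0.1
finger_force: 0.0
```

```bash
python3 -m inch '[{"tz": 1}, {"tz": 2}, {"tz": 3}]'
python3 -m inch '[{"tz": 1}, {"tz": 2}]'
python3 - <<'E'
from h import *
s=snapshot("side");cv2.imwrite("pics/s2.png",cv2.resize(s["frame"][150:300,210:410,::-1],None,fx=4,fy=4,interpolation=cv2.INTER_CUBIC))
E
```

```text
clock: 3.9
position: [513.7, -101.1, 67.8]
tool_rot: [0.997, -0.082, 0.0, 0.0]
contact_force: [-0.2, -0.6, -0.6]
finger_gap: -0.0
finger_force: 0.0
clock: 4.1
position: [513.6, -101.1, 65.7]
tool_rot: [0.997, -0.082, -0.0, -0.0]
contact_force: [0.0, -0.1, 0.1]
finger_gap: -0.1
finger_force: 0.0
```

View pics/s2.png

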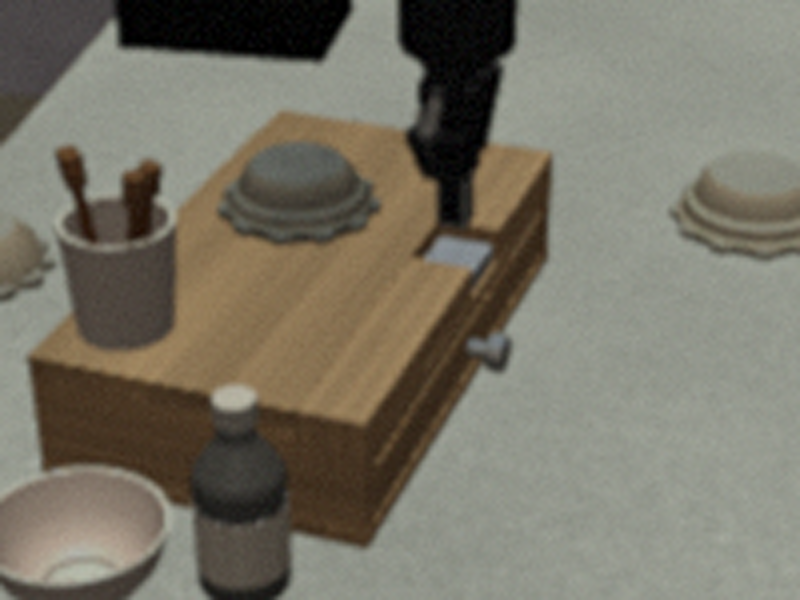

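The side view shows the tip at crop (455,222), still hovering above the key at (460,253), although the reading says z=66 with no force. The reported height seems off, so I'll measure the tip with the cameras.

```bash
python3 - <<'E'
from h import *
s=snapshot("side");o=observe();print(o["position"],o["contact_force"],o["q"].round(4))
for cx,cy in[(455,218),(455,205),(450,212),(462,212),(455,190),(460,255),(445,255),(480,245),(400,300)]:
    u,v=210+round(cx/4),150+round(cy/4);print(cx,cy,world(s,u,v).round(1))
t=snapshot("top")
cv2.imwrite("pics/t2.png",cv2.resize(t["frame"][180:260,330:430,::-1],None,fx=6,fy=6,interpolation=cv2.INTER_CUBIC))
w=snapshot("wrist");cv2.imwrite("pics/w2.png",w["frame"][:,:,::-1])
E
```

```text
[ 513.4477134  -101.08544596   65.56137615] [-0.21022355  0.53202906  0.44779888] [ 0.332   0.3166 -0.246   1.9943  0.1017  0.8426 -1.705 ]
455 218 [508.5 -88.5 115.9]
455 205 [508.1 -84.8 126.7]
450 212 [514.3 -91.1 117. ]
462 212 [503.7 -91.6 117.7]
455 190 [507.8 -82.6 136.6]
460 255 [506.8 -96.9  81.3]
445 255 [ 518.9 -104.1   76.2]
480 245 [ 497.3 -124.2   76.7]
400 300 [533.1 -19.7  88.9]
```

View pics/w2.png

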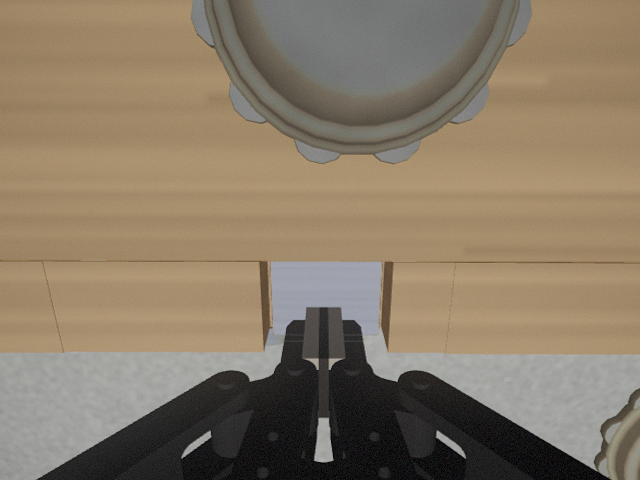

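The wrist view shows the tip at (323,308), over the front part of the key, which spans (270,262) to (382,335). I'll compare the depths.

```bash
python3 - <<'E'
from h import *
o=observe();s=snapshot("wrist");f=240/np.tan(np.radians(s["fov_y"])/2)
for n,u,v in[("key",326,285),("railL",200,300),("railR",420,300),("bowl",360,40),("tipL",310,311),("tipR",336,311),("tipfrontlow",310,350),("table",200,420)]:
    z=s["z_map"][v,u];pt=s["T_tool_cam"]@[(u-s["cx"])*z/f,(v-s["cy"])*z/f,z,1]
    print(n,round(float(z),1),pt[:3].round(1),(o["position"]+R.from_quat(o["tool_rot"]).apply(pt[:3])).round(1))
E
```

```text
key 182.2 [  7.4   0.7 -14.9] [ 520.8 -103.    80.7]
railL 175.4 [  4.1 -53.8 -23.3] [526.4 -48.6  89. ]
railR 174.6 [  4.3  41.2 -24. ] [ 511.2 -142.4   89.7]
bowl 109.9 [ 99.9   9.5 -60.3] [ 610.6 -126.8  126. ]
tipL 152.0 [ 10.5  -5.5 -45.8] [524.8 -97.4 111.5]
tipR 150.8 [ 11.    4.2 -46.8] [ 523.8 -107.1  112.6]
tipfrontlow 126.6 [ 10.8  -4.7 -72.5] [525.1 -98.3 138.2]
table 97.7 [  11.   -30.2 -102.8] [529.4 -73.  168.6]
```

Both cameras put the real fingertip at z≈112, about 46 mm behind the reported TCP. So the nominal tool length is too long, and x/y still agrees. I'll go down guided by the camera offset and the force, starting with 24 mm to reach z≈88.

```bash
python3 -m inch '[{"ty": 1, "tz": 6}, {"ty": 1, "tz": 12}, {"ty": 1, "tz": 18}, {"ty": 1, "tz": 23}, {"ty": 1, "tz": 24}, {"ty": 1, "tz": 24}]'
python3 -m inch '[{"tz": 2}, {"tz": 4}, {"tz": 6}, {"tz": 8}, {"tz": 9}, {"tz": 10}]'
python3 -m inch '[{"tz": 1}, {"tz": 2}]'
python3 - <<'E'
from h import *
s=snapshot("side");cv2.imwrite("pics/s3.png",cv2.resize(s["frame"][150:300,210:410,::-1],None,fx=4,fy=4,interpolation=cv2.INTER_CUBIC))
E
```

```text
clock: 4.95
position: [513.1, -102.0, 41.3]
tool_rot: [0.997, -0.082, -0.0, -0.0]
contact_force: [0.3, 0.2, 0.4]
finger_gap: 0.2
finger_force: 0.0
clock: 5.55
position: [514.0, -102.1, 32.6]
tool_rot: [0.997, -0.082, 0.0, 0.0]
contact_force: [-1.5, 0.0, 5.9]
finger_gap: 0.1
finger_force: 2.6
clock: 5.75
position: [514.0, -102.1, 30.6]
tool_rot: [0.997, -0.082, 0.0, 0.0]
contact_force: [-1.8, 0.4, 7.3]
finger_gap: -0.0
finger_force: 3.8
```

View pics/s3.png

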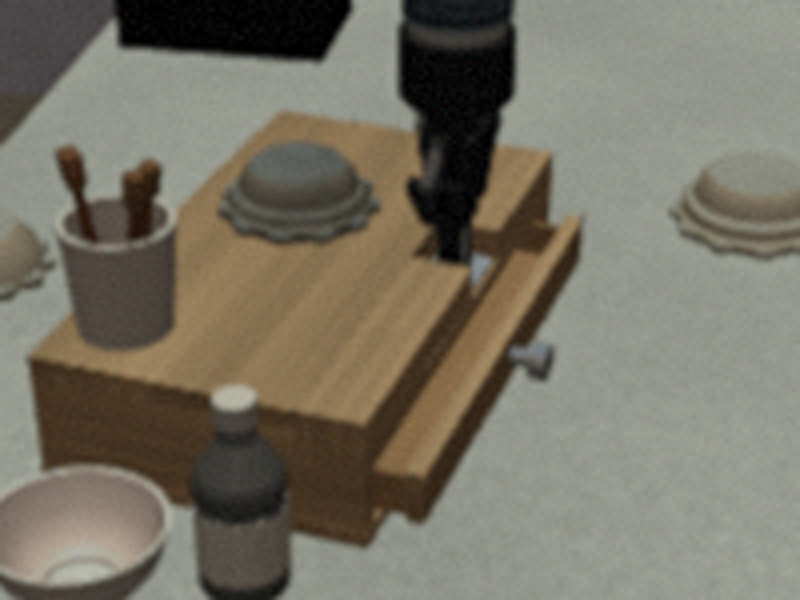

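The tip is in the notch at crop (455,258), and the drawer has come out: its front edge is at (580,220) to (420,500). The force is 7 N. I'll keep pressing until it rises sharply at the stop.

```bash
for i in 1 2 3 4 5 6 7 8; do :; done
python3 -m inch '[{"tz": 1}, {"tz": 2}]'
python3 -m inch '[{"tz": 1}, {"tz": 2}]'
```

```text
clock: 6.0
position: [513.9, -102.1, 30.4]
tool_rot: [0.997, -0.082, -0.0, 0.0]
contact_force: [-7.7, 1.2, 21.6]
finger_gap: -0.2
finger_force: 11.3
clock: 6.2
position: [513.8, -102.1, 30.2]
tool_rot: [0.997, -0.082, -0.001, 0.001]
contact_force: [-12.6, 2.4, 34.8]
finger_gap: 0.1
finger_force: 17.2
```

The force climbs with no further motion, so the key is at its stop. I'll withdraw straight up.

```bash
python3 -m inch '[{"tz": -5}, {"tz": -12}, {"tz": -25}, {"tz": -50}, {"tz": -85}, {"tz": -120}, {"tz": -150}, {"tz": -150}, {"tz": -150}, {"tz": -150}]'
python3 - <<'E'
from h import *
s=snapshot("side");cv2.imwrite("pics/s4.png",cv2.resize(s["frame"][150:300,210:410,::-1],None,fx=4,fy=4,interpolation=cv2.INTER_CUBIC))
o=observe();s=snapshot("wrist");f=240/np.tan(np.radians(s["fov_y"])/2)
T=s["T_tool_cam"];v,u=np.mgrid[0:480:2,0:640:2];z=s["z_map"][::2,::2]
p=np.stack([(u-s["cx"])*z/f,(v-s["cy"])*z/f,z],-1).reshape(-1,3)@T[:3,:3].T+T[:3,3]
p=o["position"]+R.from_quat(o["tool_rot"]).apply(p)
k=p[np.hypot(p[:,0]-514,p[:,1]+102.5)<10];print("key z",np.median(k[:,2]))
c=R.from_euler('z',.1646).apply(p-[514,-102.5,0])
d=c[(abs(c[:,1]-120)<40)&(c[:,2]>30)&(c[:,2]<58)];print("drawer front x rel case front",np.percentile(d[:,0],[1,5])+22,len(d))
E
```

```text
clock: 7.2
position: [512.2, -102.0, 174.5]
tool_rot: [0.997, -0.082, -0.001, -0.0]
contact_force: [-0.1, 0.5, -0.2]
finger_gap: -0.0
finger_force: 0.0
key z 251.13209662319952
drawer front x rel case front [-29.0666314  -28.76406076] 391
```

View pics/s4.png

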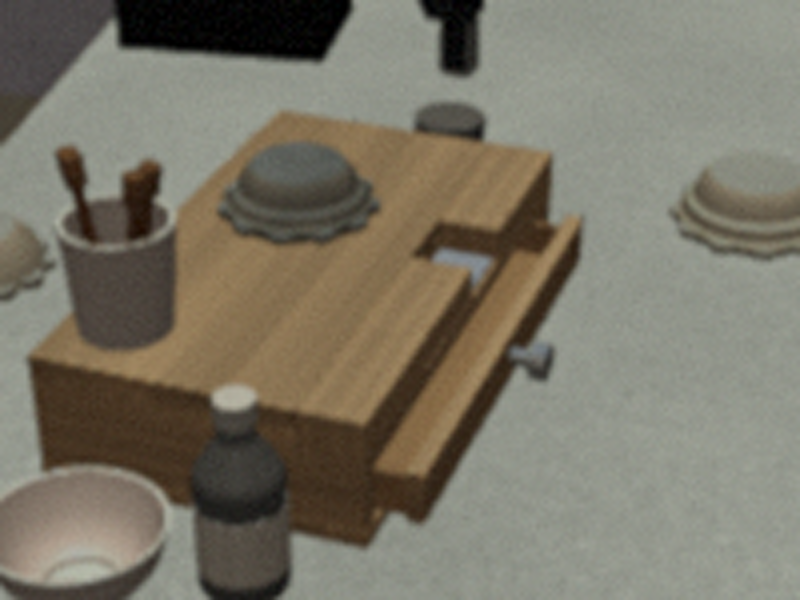

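The picture shows the key sunk at (460,265), the drawer about 29 mm out, everything else in place and the hand well clear. The 251 "key z" comes from gripper pixels, so I'm ignoring it. Handing in.

```bash
python3 -c "
from workcell import hand_in
print(hand_in())"
```

```text
the job is handed in; nothing more can be done
None
```

The job is handed in: I located the notch by camera instead of feeling along the edge, pressed the key to its stop, the drawer popped out about 29 mm (measured), the hand was clear and nothing else had visibly moved; no verdict was returned.

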